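Sort measured components into their sample-marked trays

TASK

The measured components standing on the bench need putting away: put each of the five into the tray whose far ledge shows a sample of the same kind (both round cans in one tray, both rectangular blocks in another, the wound ring in the third). Set each one down rather than dropping it, so that in the end cans and blocks stand upright and the ring lies flat on the floors of their trays; leave the tangerine and the knife where they are.

Things in the scene. Friction and masses are not known exactly. Their poses are not given: they have to be found in the camera images.
- can_a_mid (a point): Capacitor can: plain upright aluminium cylinder with a black foot, 35 mm diameter, 50 mm tall, about 60 g, standing on the bench. This point is its centre, 25 mm above its underside; z is its axis (up).
- can_b_mid (a point): The second, identical can. Capacitor can: plain upright aluminium cylinder with a black foot, 35 mm diameter, 50 mm tall, about 60 g, standing on the bench. This point is its centre, 25 mm above its underside; z is its axis (up).
- film_a_mid (a point): Film capacitor: plain grey rectangular block, 42 mm long (its x), 22 mm wide (its y), 36 mm tall (its z, up), about 55 g, standing on the bench at any yaw. This point is its centre, 18 mm above its underside.
- film_b_mid (a point): The second, identical block. Film capacitor: plain grey rectangular block, 42 mm long (its x), 22 mm wide (its y), 36 mm tall (its z, up), about 55 g, standing on the bench at any yaw. This point is its centre, 18 mm above its underside.
- toroid_mid (a point): Ring choke: copper-wound ring lying flat on the bench, 47 mm outside diameter over the windings (the solid core 45 mm), 21 mm hole, 22 mm tall, about 90 g. This point is its centre, 11 mm above its underside; z is the ring's axis (up).
- tray_can: Dark grey open tray with a black floor, fixed to the bench, 130 (x) by 120 (y) mm outside; walls 4 mm thick, 18 mm high; floor 4 mm thick. Origin: centre of its underside; z up, x away from the robot within 0.2 rad. Outside its far (+x) wall a ledge 14 mm high, 56 mm deep, carries at x = 93 mm a fixed sample: an upright can, 35 mm diameter and 50 mm tall. The two cans belong in this tray.
- tray_film: Dark grey open tray with a black floor, fixed to the bench, 130 (x) by 120 (y) mm outside; walls 4 mm thick, 18 mm high; floor 4 mm thick. Origin: centre of its underside; z up, x away from the robot within 0.2 rad. Outside its far (+x) wall a ledge 14 mm high, 56 mm deep, carries at x = 93 mm a fixed sample: an upright grey block, long side along the tray's y. The two blocks belong in this tray.
- tray_toroid: Dark grey open tray with a black floor, fixed to the bench, 130 (x) by 120 (y) mm outside; walls 4 mm thick, 18 mm high; floor 4 mm thick. Origin: centre of its underside; z up, x away from the robot within 0.2 rad. Outside its far (+x) wall a ledge 14 mm high, 56 mm deep, carries at x = 93 mm a fixed sample: a copper-wound ring lying flat. The ring choke belongs in this tray.
- tangerine: Bystander: an orange tangerine, 66 mm diameter, 53 mm tall, on the robot's left. Origin: centre of its underside. Leave it alone.
- knife: Bystander: a beige closed utility knife lying flat, 160 x 22 x 18 mm, on the robot's right, its length along its x. Origin: centre of its underside. Leave it alone.
Mind the look-alikes: they are no part of the job. What is shaped like the part that bears toroid_mid but yellow is not meant.

How it is judged:
By the outcome, as a careful person would: the job done as asked, in the order asked, and still so for the second after the job is handed in, with the robot touching nothing.
It also fails if it takes over 120 s, if anything falls off the work surface, if the arm or the gripper's body presses on something with over 40 N, if the wrist force passes 120 N, or if a joint passes its speed limit or range.

ROBOT

A 6-joint arm with a two-finger parallel gripper is mounted at the origin on the work surface. World frame = base frame: x ahead of the robot, y to its left, z up, the work surface at z = 0. Lengths are in m, angles in rad, forces in N, time in s.
With the tool pointing down it reaches from about 0.3 to 0.775 m from the base axis. Payload 14.6 kg.
Tool frame: the origin (TCP) lies at the very end of the fingers, on their centre line; the grasp point (between the pads) lies 19 mm behind it; z points along the fingers, y is the line along which they close (so a half turn about z gives the same grasp; the last joint's range is limited). The gripper opens to 94 mm and grips with 3 to 60 N. Pads are 16 mm wide; open, the fingers measure 119 mm over their backs; the gripper's body (75 mm by 177 mm) begins 78 mm behind the grasp point.
Start: joints at [1.052, 0.3, 1.521, -0, 1.321, -0.067], TCP at [0.24, 0.495, 0.205] pointing down, gripper open.
Joint ranges: [-3.03, 3.03], [-0.79, 2.21], [0.23, 2.52], [-1.04, 4.18], [0, 3.07], [-2.55, 2.55]. Speed limits (rad/s): [2.22, 2.22, 2.57, 3.14, 3.14, 3.14].

INTERFACE

Orientations are given as [roll, pitch, yaw] about the fixed x, y, z axes, in that order (R = Rz(yaw) Ry(pitch) Rx(roll)).
In Python, from station import ctrl gives the robot as it stands. The module is installed in compiled form; this text tells all that it offers.
- The arm moves only by the tool play_rows, never from a script. Its argument "commands" is a list of rows, each a list of 7 numbers: the shift along the tool's x, y, z in m, then the turn, a rotation vector about the tool's x, y, z in degrees, then the closure, from -1 (fully open) to 1 (shut). A call has 1 to 20 rows; each row shifts and turns the commanded pose from where the row before left it, along the tool's axes as they then stand; what a row does not reach is not made up. A row lasts 1/12 s, in which the tool goes at most 41.7 mm and 7.16 degrees, less where a joint would pass 70% of its speed; a pose out of reach is approached as far as the arm can. A call is refused whole if a number of a shift passes 0.0417 or a number of a turn 7.16, either way. A call with a gripper value outside its range is refused whole. The fingers move at their own pace and stop on an object; "force" is the grip in N (left out, the last holds). Time passes only in rows, so rows that do not move let the fingers close. It gives the time, the measured TCP pose, the force, the opening and the grip force at its end, in the units of the state.
- ctrl.get_obs(): the state, without advancing time (a new reading comes with each control period).
- ctrl.camera(name): name is "side" or "top" or "wrist"; returns the picture (480x640x3 uint8, blue, green, red); there is no depth.
- ctrl.camera_model(name): a dict with "fx", "fy", "cx", "cy" (pixels), "rvec" (rotation vector, rad) and "tvec" (3), from world to camera coordinates, as OpenCV has them. Camera axes: x right, y down, z forward; pixel columns grow to the right and rows downward; lengths in m; the calibration is good to about 2 mm. A picture is of the moment at which its call begins: read the wrist's pose just before it. camera_model takes no time and is no camera call; for the wrist camera it gives the pose at the moment of the call.
- ctrl.hand_in(): hands the job in; it is judged then, once.
The state is a dict: "time_s": time; "qpos": joint angles; "joint_vel": joint speeds; "tau": joint torques, N m; "ee_pos": TCP position; "eef_rot": TCP orientation; "force": force on the tool from outside, world axes, zero at the start; "moment": the same for the moment, N m; "grip_width": finger opening in m; "grip_force": force on a finger pad.
Only numpy, scipy, OpenCV 4.12 (cv2) and the standard library are available. Lean on these libraries where they do the work, as an engineer would, in place of code of your own. Each camera call takes 0.05 s, during which the arm holds its last target. There are 200 camera calls.

## Working session

There is one attempt and no reset: what is moved stays moved. The work goes in short steps, Python scripts to look and compute and a tool call to move; the robot and the scene stay as the last step left them, time stands still between calls to the robot, and variables do not carry over. Pictures are saved under pics/ and viewed, at most 14 in all, crops included, and the job is handed in when it is done.

Besides the shell and the picture viewer there is one more tool, called after "Emit:" as name(argument=value, ...) on one line, values as JSON. play_rows: Moves the arm, as the interface text tells. Its arguments: {"type":"object","properties":{"commands":{"type":"array","items":{"type":"array","items":{"type":"number"}}},"force":{"type":"number"}},"required":["commands"]}

```bash
mkdir -p pics; python3 - <<'E'
from station import ctrl
import cv2
o=ctrl.get_obs();print({k:o[k] for k in('time_s','ee_pos','eef_rot','grip_width')})
for n in('top','side'):
    cv2.imwrite(f'pics/{n}0.png',ctrl.camera(n)); print(n,ctrl.camera_model(n))
print(ctrl.camera_model('wrist'))
E
```

```text
{'time_s': 0.0, 'ee_pos': array([0.23998222, 0.49457948, 0.20483815]), 'eef_rot': array([-3.14036884e+00, -9.10292108e-05,  2.68980556e+00]), 'grip_width': 0.09378238899381017}
top {'fx': 435.1359712686294, 'fy': 435.1359712686294, 'cx': 316.00797327873516, 'cy': 231.51921767704457, 'rvec': array([ 2.11866565, -2.12928106,  0.20665005]), 'tvec': array([-0.02249064,  0.54218129,  0.99916298])}
side {'fx': 572.3865617151794, 'fy': 572.3865617151794, 'cx': 324.7227722363771, 'cy': 243.09818314803059, 'rvec': array([ 2.33964768, -0.07419112,  0.01780669]), 'tvec': array([-0.51484344,  0.05167777,  1.36677598])}
{'fx': 412.7580016220636, 'fy': 412.7580016220636, 'cx': 310.1005713855531, 'cy': 231.72321112709457, 'rvec': array([-2.47621844, -1.55086467, -0.19377409]), 'tvec': array([-0.55047311, -0.02736171,  0.39141974])}
```

View pics/top0.png

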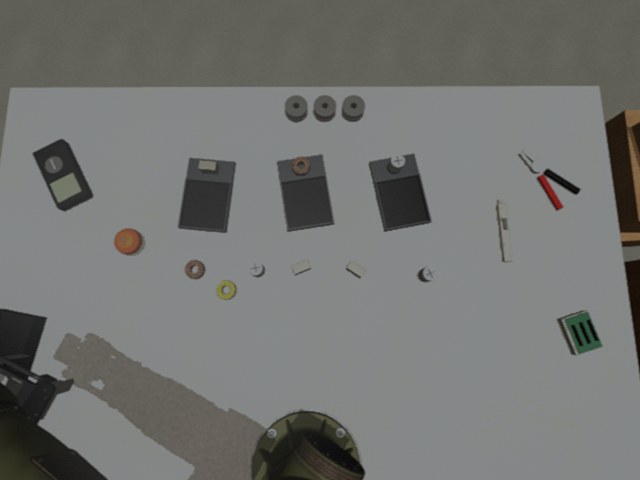

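View pics/side0.png

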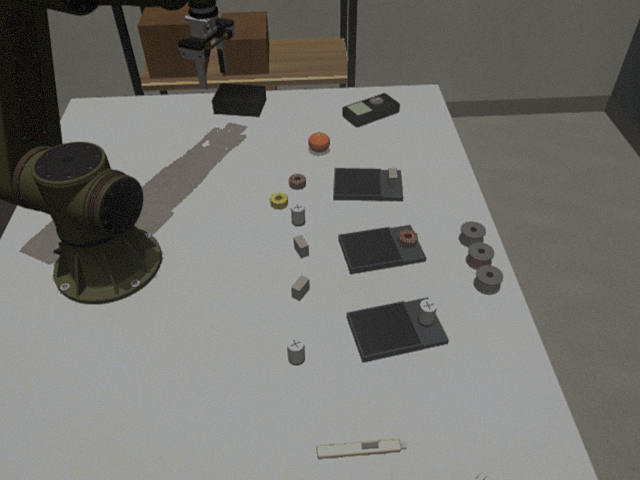

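The top view shows the ring at (195,269), with the yellow decoy at (227,290). The cans are at (257,269) and (428,274), and the blocks at (301,267) and (356,268). The trays, left to right, are film (208,200), ring (305,195) and can (401,195). The side view shows the same layout. I'll zoom in for accurate triangulation.

```bash
python3 - <<'E'
import cv2
a=cv2.imread('pics/top0.png')[150:305,170:440]; cv2.imwrite('pics/top_c.png',cv2.resize(a,None,fx=2.95,fy=2.95,interpolation=cv2.INTER_CUBIC))
a=cv2.imread('pics/side0.png')[160:370,260:460]; cv2.imwrite('pics/side_c.png',cv2.resize(a,None,fx=2.8,fy=2.8,interpolation=cv2.INTER_CUBIC))
E
```

```text
(no output)
```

View pics/top_c.png

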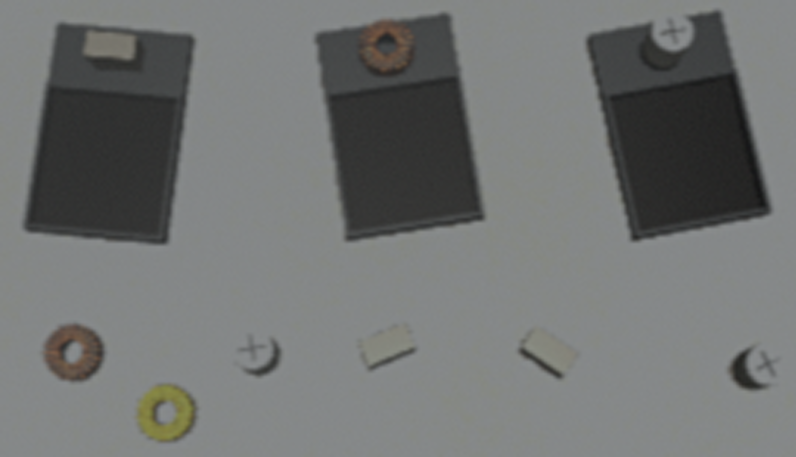

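View pics/side_c.png

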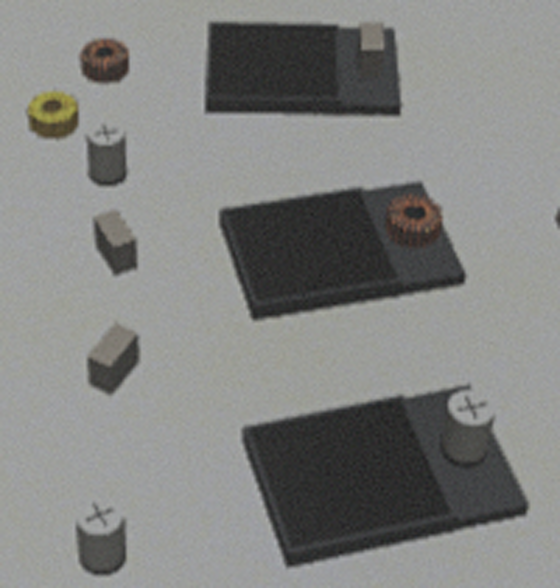

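```bash
cat > h.py <<'E'
import cv2,numpy as np
def cam(m):
    R,_=cv2.Rodrigues(np.array(m['rvec'])); t=np.array(m['tvec'])
    K=np.array([[m['fx'],0,m['cx']],[0,m['fy'],m['cy']],[0,0,1]]); return K,R,t
def ray(m,p):
    K,R,t=cam(m); d=R.T@np.linalg.inv(K)@np.array([p[0],p[1],1.]); return -R.T@t,d/np.linalg.norm(d)
def onz(m,p,z):
    c,d=ray(m,p); return c+d*(z-c[2])/d[2]
def tri(obs):
    A=np.zeros((3,3));b=np.zeros(3);L=[]
    for m,p in obs:
        c,d=ray(m,p);P=np.eye(3)-np.outer(d,d);A+=P;b+=P@c;L.append((c,P))
    x=np.linalg.solve(A,b); return x,[np.linalg.norm(P@(x-c)) for c,P in L]
def proj(m,X):
    K,R,t=cam(m);q=K@(R@np.asarray(X,float)+t);return q[:2]/q[2]
E
python3 - <<'E'
from h import *
from station import ctrl
T=ctrl.camera_model('top');S=ctrl.camera_model('side')
np.set_printoptions(precision=4,suppress=True)
tp=lambda p:(p[0]/2.95+170-.33,p[1]/2.95+150-.33); sp=lambda p:(p[0]/2.8+260-.32,p[1]/2.8+160-.32)
for n,a,b in [('canL',(253,348),(106,132)),('canR',(767,364),(100,515)),('ring',(73,351),(105,54)),('blkL',(386,344),(115,230)),('blkR',(551,349),(113,348)),
 ('scan',(672,33),(472,407)),('sring',(387,45),(414,214)),('sblk',(111,44),(372,35)),
 ('canT nl',(632,240),(245,430)),('canT nr',(770,213),(288,562)),('rT nl',(347,240),(221,213)),('rT nr',(484,217),(254,316)),('fT nl',(25,230),(208,24)),('fT nr',(167,242),(207,110)),
 ('canT fl',(588,38),None),('canT fr',(720,13),None),('rT fl',(317,34),None),('rT fr',(449,14),None),('fT fl',(58,23),None),('fT fr',(194,36),None)]:
    if b: x,e=tri([(T,tp(a)),(S,sp(b))]);print(n,x,np.round(e,4))
    else: print(n,onz(T,tp(a),.014))
for n,C in [('blkL',[(358,347),(408,324),(416,347),(369,367)]),('blkR',[(536,327),(578,352),(565,372),(521,346)])]: print(n,[onz(T,tp(p),.036)[:2] for p in C])
for n,C in [('blkL',[(94,221),(113,211),(136,238),(117,249)]),('blkR',[(88,357),(118,325),(139,337),(107,371)])]: print(n,[onz(S,sp(p),.036)[:2] for p in C])
W=ctrl.camera_model('wrist');c,_=ray(W,(0,0));_,d=ray(W,(W['cx'],W['cy']));print(c,d, cam(W)[1]);print(ctrl.get_obs()['ee_pos'])
E
```

```text
canL [0.4552 0.119  0.0526] [0. 0.]
canR [ 0.4405 -0.295   0.0498] [0.0001 0.0001]
ring [0.4568 0.272  0.0221] [0. 0.]
blkL [0.4597 0.0126 0.0332] [0.0003 0.0003]
blkR [ 0.4546 -0.1227  0.0338] [0.0007 0.0007]
scan [ 0.7169 -0.2268  0.0642] [0.0008 0.0008]
sring [0.7164 0.0121 0.0356] [0.0001 0.0001]
sblk [0.7124 0.2439 0.0523] [0. 0.]
canT nl [ 0.5515 -0.1956  0.0124] [0.0015 0.0015]
canT nr [ 0.5737 -0.3154  0.009 ] [0.0001 0.0001]
rT nl [0.5519 0.0465 0.0147] [0.0011 0.0011]
rT nr [ 0.5717 -0.0704  0.0063] [0.0002 0.0002]
fT nl [0.5604 0.3186 0.0179] [0.0004 0.0004]
fT nr [0.5516 0.2009 0.0046] [0.0001 0.0001]
canT fl [ 0.73   -0.1632  0.014 ]
canT fr [ 0.7526 -0.28    0.014 ]
rT fl [0.7346 0.074  0.014 ]
rT fr [ 0.7526 -0.0417  0.014 ]
fT fl [0.7456 0.3009 0.014 ]
fT fr [0.7332 0.1815 0.014 ]
blkL [array([0.4574, 0.0355]), array([ 0.4762, -0.0055]), array([ 0.4572, -0.012 ]), array([0.441 , 0.0264])]
blkR [array([ 0.4732, -0.1105]), array([ 0.4524, -0.1444]), array([ 0.4362, -0.1334]), array([ 0.4576, -0.0979])]
blkL [array([0.4418, 0.022 ]), array([0.4584, 0.0334]), array([ 0.4769, -0.0014]), array([ 0.4604, -0.0135])]
blkR [array([ 0.434 , -0.1329]), array([ 0.4586, -0.1003]), array([ 0.4749, -0.1144]), array([ 0.4486, -0.1485])]
[0.177  0.5266 0.3851] [ 0.2228 -0.1098 -0.9687] [[ 0.4367  0.8996 -0.0015]
 [ 0.8716 -0.4227  0.2484]
 [ 0.2228 -0.1098 -0.9687]]
[0.24   0.4946 0.205 ]
```

```bash
cat >> h.py <<'E'
def plan(ctrl,x,y,z,th):
    o=ctrl.get_obs(); r,p,yaw=o['eef_rot']; e=np.array(o['ee_pos'])
    psi=np.pi/2+th; d=(psi-yaw+np.pi)%(2*np.pi)-np.pi
    R=lambda a:np.array([[np.cos(a),np.sin(a)],[np.sin(a),-np.cos(a)]])
    s=np.array([x,y])-e[:2]
    print('t',round(o['time_s'],2),'ee',np.round(e,4),'rp',np.round([r,p],3),'turnz deg',round(-np.degrees(d),1),'| shift mm after turn',np.round(1e3*R(psi).T@s,1),'now',np.round(1e3*R(yaw).T@s,1),'z',round(1e3*(e[2]-z),1),
     '| F',np.round(o['force'],1),'w',round(1e3*o['grip_width'],1),'gf',round(float(np.max(o['grip_force'])),1),'q',np.round(o['qpos'],2))
E
python3 -c "
from h import *
from station import ctrl
plan(ctrl,.457,.272,.12,.168)"
```

```text
t 0.1 ee [0.24   0.4946 0.205 ] rp [-3.141 -0.   ] turnz deg 54.5 | shift mm after turn [-255.8  176.7] now [-292.4 -105.6] z 85.0 | F [ 0.6 -0.7 -0.2] w 93.6 gf 0.0 q [ 1.05  0.3   1.52  0.    1.32 -0.07]
```

Emit:
play_rows(commands=[[0,0,0.0105,0,0,6.8,-1],[0,0,0.0105,0,0,6.8,-1],[0,0,0.0105,0,0,6.8,-1],[0,0,0.0105,0,0,6.8,-1],[0,0,0.0105,0,0,6.8,-1],[0,0,0.0105,0,0,6.8,-1],[0,0,0.011,0,0,6.8,-1],[0,0,0.011,0,0,6.9,-1],[-0.025,0.0175,0,0,0,0,-1],[-0.026,0.0177,0,0,0,0,-1],[-0.026,0.0177,0,0,0,0,-1],[-0.026,0.0177,0,0,0,0,-1],[-0.026,0.0177,0,0,0,0,-1],[-0.026,0.0177,0,0,0,0,-1],[-0.026,0.0177,0,0,0,0,-1],[-0.025,0.0177,0,0,0,0,-1],[-0.025,0.0177,0,0,0,0,-1],[-0.025,0.0177,0,0,0,0,-1],[0,0,0,0,0,0,-1]])

```text
time_s: 1.68
ee_pos: [0.4598, 0.2687, 0.1202]
eef_rot: [3.141, 0.001, 1.735]
force: [0.5, 0.4, -0.2]
grip_width: 0.0941
grip_force: 0.0
```

```bash
python3 -c "
from h import *
from station import ctrl
plan(ctrl,.457,.272,.005,.168)
W=ctrl.camera_model('wrist');cv2.imwrite('pics/w1.png',ctrl.camera('wrist'))
print([np.round(proj(W,p),0) for p in [(.457,.272,.022),(.455,.119,.05),(.457,.272,0)]])"
```

```text
t 1.68 ee [0.4598 0.2687 0.1202] rp [3.141e+00 1.000e-03] turnz deg -0.2 | shift mm after turn [ 3.7 -2.3] now [ 3.7 -2.3] z 115.2 | F [ 0.5  0.4 -0.2] w 94.1 gf 0.0 q [ 0.46  0.35  1.67 -0.    1.13  0.3 ]
[array([305., 227.]), array([267., 440.]), array([305., 220.])]
```

View pics/w1.png

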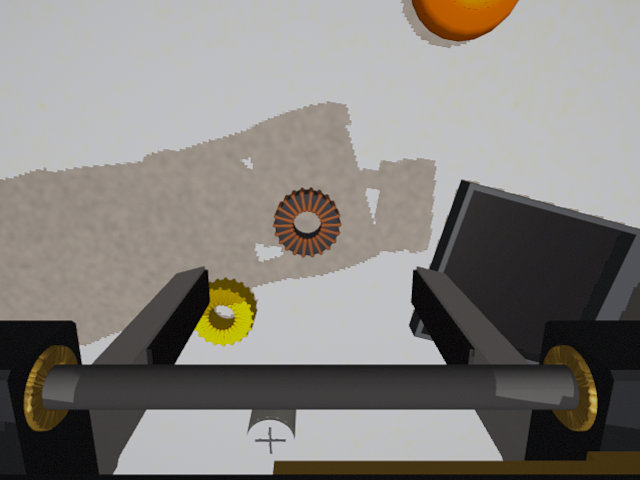

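The wrist view has the ring at (307,222), against a prediction of (305,227), so it is confirmed to about 2 mm. The yellow decoy at (225,315) is clear of the fingers. I'll descend and grip.

Emit:
play_rows(commands=[[0.0018,-0.0012,0.02,0,0,0,-1],[0.0018,-0.0012,0.025,0,0,0,-1],[0,0,0.025,0,0,0,-1],[0,0,0.022,0,0,0,-1],[0,0,0.015,0,0,0,-1],[0,0,0.008,0,0,0,-1],[0,0,0,0,0,0,-1],[0,0,0,0,0,0,1],[0,0,0,0,0,0,1],[0,0,0,0,0,0,1],[0,0,0,0,0,0,1],[0,0,0,0,0,0,1],[0,0,0,0,0,0,1],[0,0,0,0,0,0,1],[0,0,0,0,0,0,1]], force=15)

```text
time_s: 2.98
ee_pos: [0.4543, 0.2751, 0.0055]
eef_rot: [3.141, -0.0, 1.739]
force: [-1.1, -0.1, 0.3]
grip_width: 0.0445
grip_force: 8.2
```

```bash
python3 -c "
from h import *
from station import ctrl
plan(ctrl,.625,-.002,.09,.168)"
```

```text
t 2.98 ee [0.4543 0.2751 0.0055] rp [ 3.141 -0.   ] turnz deg -0.0 | shift mm after turn [-301.7  122. ] now [-301.7  122. ] z -84.5 | F [-1.1 -0.1  0.3] w 44.5 gf 8.2 q [ 0.48  0.51  1.74 -0.    0.89  0.31]
```

Emit:
play_rows(commands=[[0,0,0,0,0,0,1],[0,0,0,0,0,0,1],[0,0,-0.01,0,0,0,1],[0,0,-0.025,0,0,0,1],[0,0,-0.025,0,0,0,1],[0,0,-0.025,0,0,0,1],[-0.02,0.008,0,0,0,0,1],[-0.03,0.0122,0,0,0,0,1],[-0.03,0.0122,0,0,0,0,1],[-0.03,0.0122,0,0,0,0,1],[-0.03,0.0122,0,0,0,0,1],[-0.03,0.0122,0,0,0,0,1],[-0.03,0.0122,0,0,0,0,1],[-0.03,0.0122,0,0,0,0,1],[-0.03,0.0122,0,0,0,0,1],[-0.025,0.0102,0,0,0,0,1],[-0.017,0.0064,0,0,0,0,1],[0,0,0,0,0,0,1],[0,0,0,0,0,0,1],[0,0,0,0,0,0,1]], force=15)

```text
time_s: 4.65
ee_pos: [0.6247, -0.0016, 0.0906]
eef_rot: [-3.141, -0.0, 1.739]
force: [0.1, 1.0, -0.3]
grip_width: 0.0438
grip_force: 15.0
```

```bash
python3 -c "
from h import *
from station import ctrl
plan(ctrl,.625,-.002,.01,.168)
T=ctrl.camera_model('top');a=ctrl.camera('top');W=ctrl.camera_model('wrist');b=ctrl.camera('wrist')
cv2.imwrite('pics/w2.png',b)
print([np.round(proj(W,p),0) for p in [(.7164,.0121,.036),(.625,-.002,.004)]])"
```

```text
t 4.65 ee [ 0.6247 -0.0016  0.0906] rp [-3.141 -0.   ] turnz deg 0.0 | shift mm after turn [-0.5  0.2] now [-0.5  0.2] z 80.6 | F [ 0.1  1.  -0.3] w 43.8 gf 15.0 q [-0.06  0.57  1.41  0.    1.16 -0.23]
[array([463., 254.]), array([308., 238.])]
```

View pics/w2.png

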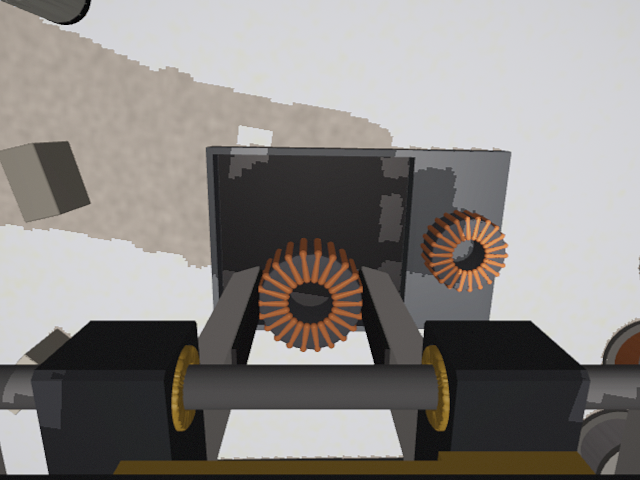

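The wrist view shows the ring held level at (310,300), over the tray with the ring sample at (465,250). I'll lower it and release.

Emit:
play_rows(commands=[[0,0,0.015,0,0,0,1],[0,0,0.02,0,0,0,1],[0,0,0.02,0,0,0,1],[0,0,0.014,0,0,0,1],[0,0,0.006,0,0,0,1],[0,0,0.003,0,0,0,1],[0,0,0.002,0,0,0,1],[0,0,0.0008,0,0,0,1],[0,0,0,0,0,0,1],[0,0,0,0,0,0,1]])

```text
time_s: 5.58
ee_pos: [0.6255, -0.0023, 0.0104]
eef_rot: [3.141, 0.0, 1.739]
force: [0.7, 0.3, -0.4]
grip_width: 0.0438
grip_force: 15.0
```

Emit:
play_rows(commands=[[0,0,0,0,0,0,0],[0,0,0,0,0,0,-0.2],[0,0,0,0,0,0,-0.36],[0,0,0,0,0,0,-0.36],[0,0,0,0,0,0,-0.36],[0,0,0,0,0,0,-0.36],[0,0,-0.01,0,0,0,-0.36],[0,0,-0.02,0,0,0,-0.36],[0,0,-0.03,0,0,0,-0.36],[0,0,-0.03,0,0,0,-0.36],[0,0,-0.02,0,0,0,-0.36],[0,0,0,0,0,0,-0.36],[0,0,0,0,0,0,-0.36]])

```text
time_s: 6.67
ee_pos: [0.6256, -0.0023, 0.1212]
eef_rot: [3.139, 0.001, 1.739]
force: [-0.6, 0.6, -0.3]
grip_width: 0.0643
grip_force: 0.0
```

```bash
python3 -c "
from h import *
from station import ctrl
plan(ctrl,.455,.119,.12,.183)"
```

```text
t 6.67 ee [ 0.6256 -0.0023  0.1212] rp [3.139e+00 1.000e-03] turnz deg -0.9 | shift mm after turn [ 150.3 -145.7] now [ 148.1 -147.9] z 1.2 | F [-0.6  0.6 -0.3] w 64.3 gf 0.0 q [-0.06  0.54  1.38 -0.    1.22 -0.23]
```

Emit:
play_rows(commands=[[0.012,-0.012,0,0,0,-0.9,-0.5],[0.0215,-0.021,0,0,0,0,-0.5],[0.0215,-0.021,0,0,0,0,-0.5],[0.0215,-0.021,0,0,0,0,-0.5],[0.0215,-0.021,0,0,0,0,-0.5],[0.0215,-0.021,0,0,0,0,-0.5],[0.0185,-0.0165,0,0,0,0,-0.5],[0.012,-0.012,0,0,0,0,-0.5],[0,0,0,0,0,0,-0.5],[0,0,0.015,0,0,0,-0.5],[0,0,0.025,0,0,0,-0.5],[0,0,0.025,0,0,0,-0.5],[0,0,0.025,0,0,0,-0.5],[0,0,0.015,0,0,0,-0.5],[0,0,0.008,0,0,0,-0.5],[0,0,0,0,0,0,-0.5],[0,0,0,0,0,0,-0.5]])

```text
time_s: 8.08
ee_pos: [0.4552, 0.1186, 0.0067]
eef_rot: [-3.141, 0.0, 1.754]
force: [0.3, -0.3, 0.0]
grip_width: 0.0703
grip_force: 0.0
```

Emit:
play_rows(commands=[[0,0,0,0,0,0,1],[0,0,0,0,0,0,1],[0,0,0,0,0,0,1],[0,0,0,0,0,0,1],[0,0,0,0,0,0,1],[0,0,0,0,0,0,1],[0,0,0,0,0,0,1],[0,0,0,0,0,0,1]])

```text
time_s: 8.75
ee_pos: [0.455, 0.1189, 0.0069]
eef_rot: [3.141, -0.0, 1.754]
force: [-1.8, 0.1, 3.4]
grip_width: 0.0348
grip_force: 15.0
```

```bash
python3 -c "
from h import *
from station import ctrl
c=np.array([.626,-.2437]);yp=np.array([-.182,.983])
for s in(.027,-.027):print(c+s*yp)
p=c+.027*yp
plan(ctrl,p[0],p[1],.11,.183)"
```

```text
[ 0.621086 -0.217159]
[ 0.630914 -0.270241]
t 8.75 ee [0.455  0.1189 0.0069] rp [ 3.141 -0.   ] turnz deg 0.0 | shift mm after turn [-360.7  102.2] now [-360.7  102. ] z -103.1 | F [-1.8  0.1  3.4] w 34.8 gf 15.0 q [ 0.18  0.41  1.91  0.    0.83 -0.01]
```

Emit:
play_rows(commands=[[0,0,-0.015,0,0,0,1],[0,0,-0.025,0,0,0,1],[0,0,-0.025,0,0,0,1],[0,0,-0.025,0,0,0,1],[0,0,-0.013,0,0,0,1],[-0.016,0.0045,0,0,0,0,1],[-0.03,0.0085,0,0,0,0,1],[-0.03,0.0085,0,0,0,0,1],[-0.03,0.0085,0,0,0,0,1],[-0.03,0.0085,0,0,0,0,1],[-0.03,0.0085,0,0,0,0,1],[-0.03,0.0085,0,0,0,0,1],[-0.03,0.0085,0,0,0,0,1],[-0.03,0.0085,0,0,0,0,1],[-0.03,0.0085,0,0,0,0,1],[-0.03,0.0085,0,0,0,0,1],[-0.03,0.0085,0,0,0,0,1],[-0.0147,0.004,0,0,0,0,1],[0,0,0,0,0,0,1],[0,0,0,0,0,0,1]])

```text
time_s: 10.42
ee_pos: [0.6206, -0.2174, 0.1088]
eef_rot: [-3.141, -0.001, 1.753]
force: [1.0, 0.5, 0.2]
grip_width: 0.0352
grip_force: 15.0
```

Emit:
play_rows(commands=[[0,0,0,0,0,0,1],[0,0,0,0,0,0,1]])

```text
time_s: 10.58
ee_pos: [0.6208, -0.2161, 0.1097]
eef_rot: [-3.141, -0.0, 1.755]
force: [-0.3, -0.1, -0.0]
grip_width: 0.0349
grip_force: 15.0
```

```bash
python3 -c "
from h import *
from station import ctrl
plan(ctrl,.6211,-.2172,.0112,.183)
b=ctrl.camera('wrist')
cv2.imwrite('pics/w3.png',b)"
```

```text
t 10.58 ee [ 0.6208 -0.2161  0.1097] rp [-3.141 -0.   ] turnz deg 0.1 | shift mm after turn [-1.1  0.1] now [-1.1  0.1] z 98.5 | F [-0.3 -0.1 -0. ] w 34.9 gf 15.0 q [-0.39  0.62  1.28  0.    1.24 -0.58]
```

View pics/w3.png

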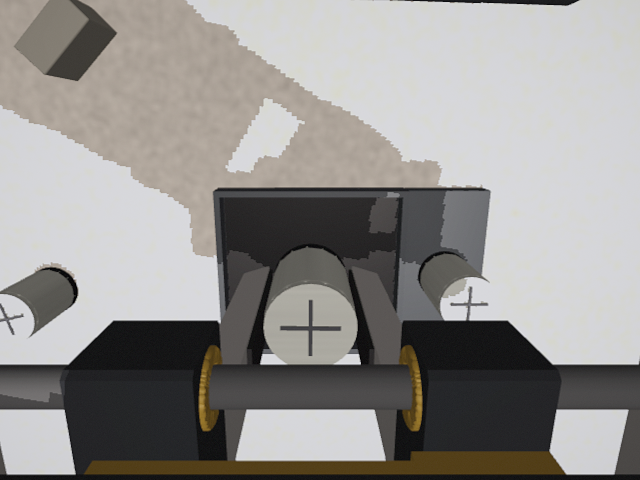

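The can is held upright at (311,325), over the tray with the can sample at (465,300). I'll lower it.

Emit:
play_rows(commands=[[-0.001,0,0.015,0,0,0,1],[0,0,0.025,0,0,0,1],[0,0,0.025,0,0,0,1],[0,0,0.017,0,0,0,1],[0,0,0.008,0,0,0,1],[0,0,0.004,0,0,0,1],[0,0,0.003,0,0,0,1],[0,0,0.0013,0,0,0,1],[0,0,0,0,0,0,1],[0,0,0,0,0,0,1],[0,0,0,0,0,0,1]])

```text
time_s: 11.55
ee_pos: [0.6215, -0.2183, 0.0121]
eef_rot: [3.141, 0.001, 1.754]
force: [0.3, 0.2, -0.7]
grip_width: 0.0348
grip_force: 15.0
```

Emit:
play_rows(commands=[[0,0,0,0,0,0,0.2],[0,0,0,0,0,0,0],[0,0,0,0,0,0,-0.17],[0,0,0,0,0,0,-0.17],[0,0,0,0,0,0,-0.17],[0,0,0,0,0,0,-0.17],[0,0,-0.01,0,0,0,-0.17],[0,0,-0.02,0,0,0,-0.17],[0,0,-0.03,0,0,0,-0.17],[0,0,-0.03,0,0,0,-0.17],[0,0,-0.02,0,0,0,-0.17],[0,0,0,0,0,0,-0.17],[0,0,0,0,0,0,-0.17]])

```text
time_s: 12.63
ee_pos: [0.6216, -0.2183, 0.123]
eef_rot: [3.139, 0.001, 1.754]
force: [-1.0, -0.2, -0.0]
grip_width: 0.0549
grip_force: 0.0
```

```bash
python3 -c "
from h import *
from station import ctrl
plan(ctrl,.4405,-.295,.12,.183)"
```

```text
t 12.63 ee [ 0.6216 -0.2183  0.123 ] rp [3.139e+00 1.000e-03] turnz deg 0.0 | shift mm after turn [ -42.5 -192. ] now [ -42.4 -192. ] z 3.0 | F [-1.  -0.2 -0. ] w 54.9 gf 0.0 q [-0.39  0.61  1.27  0.    1.26 -0.58]
```

Emit:
play_rows(commands=[[-0.0035,-0.016,0,0,0,0,-0.5],[-0.0065,-0.029,0,0,0,0,-0.5],[-0.0065,-0.029,0,0,0,0,-0.5],[-0.0065,-0.029,0,0,0,0,-0.5],[-0.0065,-0.029,0,0,0,0,-0.5],[-0.0065,-0.029,0,0,0,0,-0.5],[-0.0035,-0.019,0,0,0,0,-0.5],[-0.003,-0.012,0,0,0,0,-0.5],[0,0,0,0,0,0,-0.5],[0,0,0.015,0,0,0,-0.5],[0,0,0.026,0,0,0,-0.5],[0,0,0.026,0,0,0,-0.5],[0,0,0.026,0,0,0,-0.5],[0,0,0.015,0,0,0,-0.5],[0,0,0.008,0,0,0,-0.5],[0,0,0,0,0,0,-0.5],[0,0,0,0,0,0,-0.5]])

```text
time_s: 14.05
ee_pos: [0.4407, -0.2948, 0.0056]
eef_rot: [-3.142, -0.0, 1.755]
force: [0.4, -0.7, 0.2]
grip_width: 0.0706
grip_force: 0.0
```

Emit:
play_rows(commands=[[0,0,0,0,0,0,1],[0,0,0,0,0,0,1],[0,0,0,0,0,0,1],[0,0,0,0,0,0,1],[0,0,0,0,0,0,1],[0,0,0,0,0,0,1],[0,0,0,0,0,0,1],[0,0,0,0,0,0,1]])

```text
time_s: 14.72
ee_pos: [0.4402, -0.2951, 0.0056]
eef_rot: [3.141, 0.0, 1.754]
force: [-0.5, 0.4, 3.6]
grip_width: 0.0349
grip_force: 15.0
```

```bash
python3 -c "
from h import *
from station import ctrl
plan(ctrl,.631,-.2705,.11,.183)"
```

```text
t 14.72 ee [ 0.4402 -0.2951  0.0056] rp [3.141 0.   ] turnz deg 0.0 | shift mm after turn [-10.6 192.1] now [-10.7 192.1] z -104.4 | F [-0.5  0.4  3.6] w 34.9 gf 15.0 q [-0.66  0.51  1.74 -0.    0.89 -0.84]
```

Emit:
play_rows(commands=[[0,0,-0.015,0,0,0,1],[0,0,-0.025,0,0,0,1],[0,0,-0.025,0,0,0,1],[0,0,-0.025,0,0,0,1],[0,0,-0.0145,0,0,0,1],[-0.0006,0.016,0,0,0,0,1],[-0.002,0.029,0,0,0,0,1],[-0.002,0.029,0,0,0,0,1],[-0.002,0.029,0,0,0,0,1],[-0.002,0.029,0,0,0,0,1],[-0.002,0.029,0,0,0,0,1],[0,0.019,0,0,0,0,1],[0,0.012,0,0,0,0,1],[0,0,0,0,0,0,1],[0,0,0,0,0,0,1],[0,0,0,0,0,0,1]])

```text
time_s: 16.05
ee_pos: [0.63, -0.2706, 0.1096]
eef_rot: [-3.141, -0.0, 1.754]
force: [-0.0, -0.0, -0.8]
grip_width: 0.035
grip_force: 15.0
```

```bash
python3 -c "
from h import *
from station import ctrl
plan(ctrl,.631,-.2705,.0102,.183)
cv2.imwrite('pics/w4.png',ctrl.camera('wrist'))"
```

```text
t 16.05 ee [ 0.63   -0.2706  0.1096] rp [-3.141 -0.   ] turnz deg 0.0 | shift mm after turn [-0.1  1. ] now [-0.1  1. ] z 99.4 | F [-0.  -0.  -0.8] w 35.0 gf 15.0 q [-0.46  0.69  1.18 -0.    1.28 -0.64]
```

View pics/w4.png

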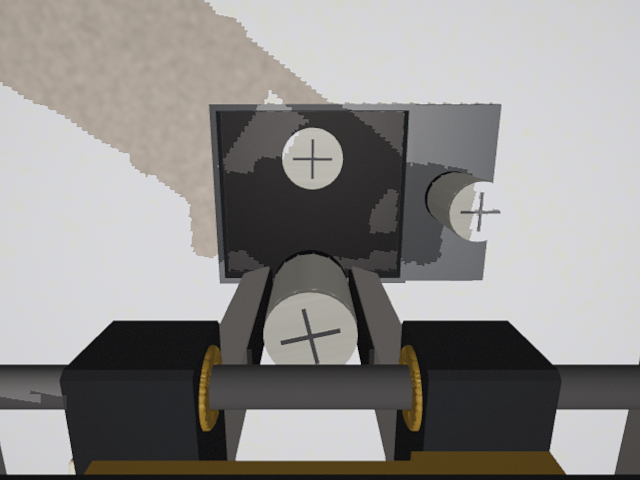

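The first can stands upright in the tray at (312,157). The second is held upright above the tray's free half.

Emit:
play_rows(commands=[[0,0.0005,0.015,0,0,0,1],[0,0,0.025,0,0,0,1],[0,0,0.025,0,0,0,1],[0,0,0.017,0,0,0,1],[0,0,0.008,0,0,0,1],[0,0,0.005,0,0,0,1],[0,0,0.003,0,0,0,1],[0,0,0.0012,0,0,0,1],[0,0,0,0,0,0,1],[0,0,0,0,0,0,1],[0,0,0,0,0,0,1]])

```text
time_s: 17.02
ee_pos: [0.6317, -0.2704, 0.0115]
eef_rot: [3.141, 0.001, 1.754]
force: [-0.0, -0.5, -0.8]
grip_width: 0.035
grip_force: 15.0
```

Emit:
play_rows(commands=[[0,0,0,0,0,0,0.2],[0,0,0,0,0,0,0],[0,0,0,0,0,0,-0.17],[0,0,0,0,0,0,-0.17],[0,0,0,0,0,0,-0.17],[0,0,0,0,0,0,-0.17],[0,0,-0.01,0,0,0,-0.17],[0,0,-0.02,0,0,0,-0.17],[0,0,-0.03,0,0,0,-0.17],[0,0,-0.03,0,0,0,-0.17],[0,0,-0.02,0,0,0,-0.17],[0,0,0,0,0,0,-0.17],[0,0,0,0,0,0,-0.17]])

```text
time_s: 18.1
ee_pos: [0.6317, -0.2704, 0.1224]
eef_rot: [3.14, 0.002, 1.754]
force: [0.8, -0.5, -0.5]
grip_width: 0.0547
grip_force: 0.0
```

```bash
python3 -c "
from h import *
from station import ctrl
plan(ctrl,.4545,-.1228,.12,-.60)"
```

```text
t 18.1 ee [ 0.6317 -0.2704  0.1224] rp [3.14e+00 2.00e-03] turnz deg 44.9 | shift mm after turn [  21.8 -229.6] now [ 177.5 -147.3] z 2.4 | F [ 0.8 -0.5 -0.5] w 54.7 gf 0.0 q [-0.46  0.68  1.17 -0.    1.3  -0.64]
```

Emit:
play_rows(commands=[[0,0,0,0,0,6.4,-0.4],[0,0,0,0,0,6.4,-0.4],[0,0,0,0,0,6.4,-0.4],[0,0,0,0,0,6.4,-0.4],[0,0,0,0,0,6.4,-0.4],[0,0,0,0,0,6.4,-0.4],[0,0,0,0,0,6.5,-0.4],[0.001,-0.015,0,0,0,0,-0.4],[0.003,-0.029,0,0,0,0,-0.4],[0.003,-0.029,0,0,0,0,-0.4],[0.003,-0.029,0,0,0,0,-0.4],[0.003,-0.029,0,0,0,0,-0.4],[0.003,-0.029,0,0,0,0,-0.4],[0.003,-0.029,0,0,0,0,-0.4],[0.002,-0.025,0,0,0,0,-0.4],[0.0008,-0.0156,0,0,0,0,-0.4],[0,0,0,0,0,0,-0.4],[0,0,0,0,0,0,-0.4],[0,0,0,0,0,0,-0.4]])

```text
time_s: 19.68
ee_pos: [0.4546, -0.123, 0.1204]
eef_rot: [-3.141, 0.0, 0.971]
force: [0.4, -0.2, -0.0]
grip_width: 0.0654
grip_force: 0.0
```

```bash
python3 -c "
from h import *
from station import ctrl
plan(ctrl,.4545,-.1228,.006,-.60)
W=ctrl.camera_model('wrist');b=ctrl.camera('wrist')
u=np.array([np.cos(-.6),np.sin(-.6),0]);v=np.array([-u[1],u[0],0]);c=np.array([.4545,-.1228,.036])
P=[proj(W,c+.011*a*u+.021*d*v) for a,d in((1,1),(1,-1),(-1,-1),(-1,1))]
cv2.polylines(b,[np.int32(P)],True,(0,255,0),1);cv2.imwrite('pics/w5.png',b)"
```

```text
t 19.68 ee [ 0.4546 -0.123   0.1204] rp [-3.141  0.   ] turnz deg -0.0 | shift mm after turn [ 0.1 -0.2] now [ 0.1 -0.2] z 114.4 | F [ 0.4 -0.2 -0. ] w 65.4 gf 0.0 q [-0.34  0.22  1.83 -0.    1.09  0.26]
```

View pics/w5.png

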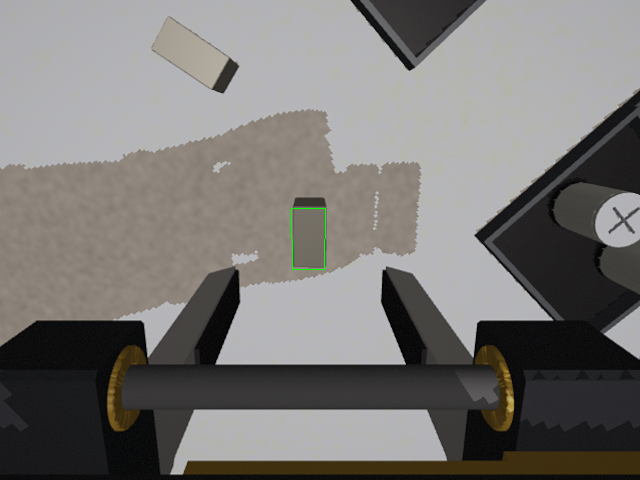

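The block at (309,238) matches the predicted outline exactly. I'll grasp it.

Emit:
play_rows(commands=[[0,0,0.015,0,0,0,-0.4],[0,0,0.025,0,0,0,-0.4],[0,0,0.025,0,0,0,-0.4],[0,0,0.025,0,0,0,-0.4],[0,0,0.015,0,0,0,-0.4],[0,0,0.009,0,0,0,-0.4],[0,0,0,0,0,0,-0.4],[0,0,0,0,0,0,-0.4],[0,0,0,0,0,0,1],[0,0,0,0,0,0,1],[0,0,0,0,0,0,1],[0,0,0,0,0,0,1],[0,0,0,0,0,0,1],[0,0,0,0,0,0,1],[0,0,0,0,0,0,1],[0,0,0,0,0,0,1],[0,0,0,0,0,0,1]])

```text
time_s: 21.15
ee_pos: [0.4542, -0.1226, 0.0068]
eef_rot: [3.141, -0.0, 0.971]
force: [0.4, 1.7, 2.2]
grip_width: 0.0218
grip_force: 15.0
```

```bash
python3 -c "
from h import *
from station import ctrl
plan(ctrl,.622,.280,.11,-.077)"
```

```text
t 21.15 ee [ 0.4542 -0.1226  0.0068] rp [ 3.141 -0.   ] turnz deg -30.0 | shift mm after turn [414.3 136.3] now [427.  -88.9] z -103.2 | F [0.4 1.7 2.2] w 21.8 gf 15.0 q [-0.34  0.41  1.91 -0.    0.83  0.26]
```

Emit:
play_rows(commands=[[0,0,-0.015,0,0,0,1],[0,0,-0.025,0,0,-7,1],[0,0,-0.025,0,0,-7,1],[0,0,-0.025,0,0,-7,1],[0,0,-0.013,0,0,-7,1],[0,0,0,0,0,-2,1]])

```text
time_s: 21.65
ee_pos: [0.4554, -0.123, 0.1125]
eef_rot: [3.137, 0.001, 1.502]
force: [0.6, 1.4, 0.7]
grip_width: 0.022
grip_force: 15.0
```

Emit:
play_rows(commands=[[0.015,0.005,0,0,0,0,1],[0.031,0.0105,0,0,0,0,1],[0.031,0.0105,0,0,0,0,1],[0.031,0.0105,0,0,0,0,1],[0.031,0.0105,0,0,0,0,1],[0.031,0.0105,0,0,0,0,1],[0.031,0.0105,0,0,0,0,1],[0.031,0.0105,0,0,0,0,1],[0.031,0.0105,0,0,0,0,1],[0.031,0.0105,0,0,0,0,1],[0.031,0.0105,0,0,0,0,1],[0.031,0.0105,0,0,0,0,1],[0.024,0.0078,0,0,0,0,1],[0.019,0.006,0,0,0,0,1],[0.0153,0.002,0,0,0,0,1],[0,0,0,0,0,0,1],[0,0,0,0,0,0,1],[0,0,0,0,0,0,1]])

```text
time_s: 23.15
ee_pos: [0.6215, 0.2793, 0.1094]
eef_rot: [-3.141, 0.0, 1.494]
force: [-0.2, -0.5, -0.2]
grip_width: 0.0215
grip_force: 15.0
```

```bash
python3 -c "
from h import *
from station import ctrl
plan(ctrl,.622,.280,.0112,-.077)
cv2.imwrite('pics/w6.png',ctrl.camera('wrist'))"
```

```text
t 23.15 ee [0.6215 0.2793 0.1094] rp [-3.141  0.   ] turnz deg 0.0 | shift mm after turn [0.7 0.4] now [0.7 0.4] z 98.2 | F [-0.2 -0.5 -0.2] w 21.5 gf 15.0 q [ 0.37  0.68  1.2  -0.    1.27  0.45]
```

View pics/w6.png

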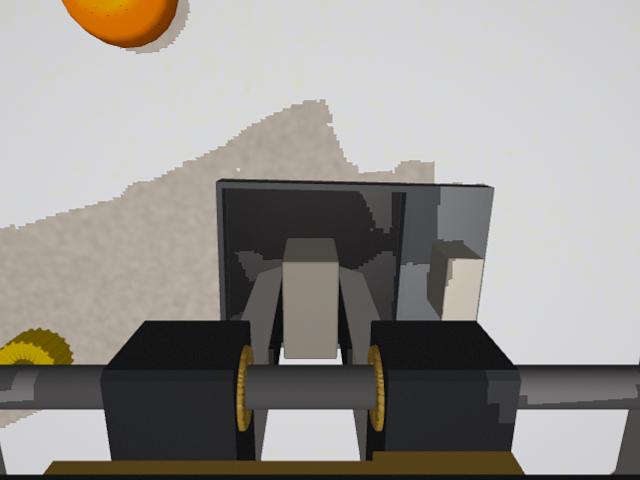

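The block is held square over the tray with the block sample at (465,285). I'll lower it.

Emit:
play_rows(commands=[[0,0,0.015,0,0,0,1],[0,0,0.025,0,0,0,1],[0,0,0.025,0,0,0,1],[0,0,0.017,0,0,0,1],[0,0,0.008,0,0,0,1],[0,0,0.004,0,0,0,1],[0,0,0.003,0,0,0,1],[0,0,0.0014,0,0,0,1],[0,0,0,0,0,0,1],[0,0,0,0,0,0,1],[0,0,0,0,0,0,1]])

```text
time_s: 24.12
ee_pos: [0.6221, 0.2802, 0.012]
eef_rot: [3.141, -0.0, 1.494]
force: [-0.8, 0.2, -0.4]
grip_width: 0.0219
grip_force: 15.0
```

Emit:
play_rows(commands=[[0,0,0,0,0,0,0.4],[0,0,0,0,0,0,0.2],[0,0,0,0,0,0,0.1],[0,0,0,0,0,0,0.1],[0,0,0,0,0,0,0.1],[0,0,0,0,0,0,0.1],[0,0,-0.01,0,0,0,0.1],[0,0,-0.02,0,0,0,0.1],[0,0,-0.03,0,0,0,0.1],[0,0,-0.03,0,0,0,0.1],[0,0,-0.02,0,0,0,0.1],[0,0,0,0,0,0,0.1],[0,0,0,0,0,0,0.1]])

```text
time_s: 25.2
ee_pos: [0.6222, 0.2803, 0.123]
eef_rot: [3.139, -0.001, 1.494]
force: [0.1, 0.5, -0.4]
grip_width: 0.0421
grip_force: 0.0
```

```bash
python3 -c "
from h import *
from station import ctrl
plan(ctrl,.4585,.0125,.12,.449)"
```

```text
t 25.2 ee [0.6222 0.2803 0.123 ] rp [ 3.139e+00 -1.000e-03] turnz deg -30.1 | shift mm after turn [-170.2 -263.7] now [-279.5 -142.7] z 3.0 | F [ 0.1  0.5 -0.4] w 42.1 gf 0.0 q [ 0.37  0.66  1.18 -0.    1.29  0.45]
```

Emit:
play_rows(commands=[[0,0,0,0,0,-6,-0.4],[0,0,0,0,0,-6,-0.4],[0,0,0,0,0,-6,-0.4],[0,0,0,0,0,-6,-0.4],[0,0,0,0,0,-6.1,-0.4],[-0.008,-0.0124,0,0,0,0,-0.4],[-0.0163,-0.0253,0,0,0,0,-0.4],[-0.0163,-0.0253,0,0,0,0,-0.4],[-0.0163,-0.0253,0,0,0,0,-0.4],[-0.0163,-0.0253,0,0,0,0,-0.4],[-0.0163,-0.0253,0,0,0,0,-0.4],[-0.0163,-0.0253,0,0,0,0,-0.4],[-0.0163,-0.0253,0,0,0,0,-0.4],[-0.0163,-0.0253,0,0,0,0,-0.4],[-0.0163,-0.0253,0,0,0,0,-0.4],[-0.01,-0.0155,0,0,0,0,-0.4],[-0.0055,-0.0081,0,0,0,0,-0.4],[0,0,0,0,0,0,-0.4],[0,0,0,0,0,0,-0.4],[0,0,0,0,0,0,-0.4]])

```text
time_s: 26.87
ee_pos: [0.4584, 0.013, 0.121]
eef_rot: [-3.141, -0.0, 2.02]
force: [0.5, -0.7, 0.2]
grip_width: 0.0656
grip_force: 0.0
```

```bash
python3 -c "
from h import *
from station import ctrl
plan(ctrl,.4585,.0125,.006,.449)
W=ctrl.camera_model('wrist');b=ctrl.camera('wrist');t=.449
u=np.array([np.cos(t),np.sin(t),0]);v=np.array([-u[1],u[0],0]);c=np.array([.4585,.0125,.036])
P=[proj(W,c+.011*a*u+.021*d*v) for a,d in((1,1),(1,-1),(-1,-1),(-1,1))]
cv2.polylines(b,[np.int32(P)],True,(0,255,0),1);cv2.imwrite('pics/w7.png',b)"
```

```text
t 26.87 ee [0.4584 0.013  0.121 ] rp [-3.141 -0.   ] turnz deg 0.0 | shift mm after turn [-0.5 -0.1] now [-0.5 -0.1] z 115.0 | F [ 0.5 -0.7  0.2] w 65.6 gf 0.0 q [-0.05  0.19  1.87  0.    1.08 -0.5 ]
```

View pics/w7.png

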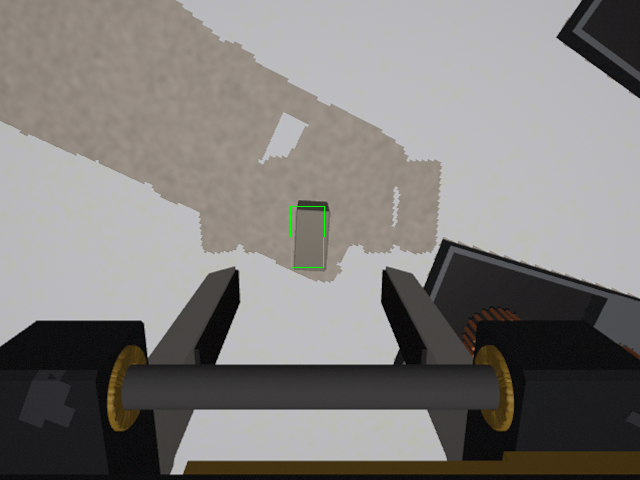

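The block at (311,238) is turned about 3.5° clockwise and sits about 1 mm to the right of the prediction. I'll correct both while descending.

Emit:
play_rows(commands=[[0,0.001,0.015,0,0,3.5,-0.4],[0,0,0.025,0,0,0,-0.4],[0,0,0.025,0,0,0,-0.4],[0,0,0.025,0,0,0,-0.4],[0,0,0.015,0,0,0,-0.4],[0,0,0.009,0,0,0,-0.4],[0,0,0,0,0,0,-0.4],[0,0,0,0,0,0,-0.4],[0,0,0,0,0,0,1],[0,0,0,0,0,0,1],[0,0,0,0,0,0,1],[0,0,0,0,0,0,1],[0,0,0,0,0,0,1],[0,0,0,0,0,0,1],[0,0,0,0,0,0,1],[0,0,0,0,0,0,1],[0,0,0,0,0,0,1]])

```text
time_s: 28.33
ee_pos: [0.459, 0.0127, 0.0073]
eef_rot: [3.142, 0.0, 1.959]
force: [-0.8, -0.2, 2.4]
grip_width: 0.022
grip_force: 15.0
```

```bash
python3 -c "
from h import *
from station import ctrl
plan(ctrl,.618,.226,.11,-.077)"
```

```text
t 28.33 ee [0.459  0.0127 0.0073] rp [3.142 0.   ] turnz deg 26.6 | shift mm after turn [224.9 142.2] now [137.3 227.9] z -102.7 | F [-0.8 -0.2  2.4] w 22.0 gf 15.0 q [-0.05  0.39  1.94 -0.    0.82 -0.44]
```

Emit:
play_rows(commands=[[0,0,-0.015,0,0,0,1],[0,0,-0.025,0,0,6.6,1],[0,0,-0.025,0,0,7,1],[0,0,-0.025,0,0,7,1],[0,0,-0.0125,0,0,6,1],[0.0125,0.008,0,0,0,0,1],[0.0266,0.0168,0,0,0,0,1],[0.0266,0.0168,0,0,0,0,1],[0.0266,0.0168,0,0,0,0,1],[0.0266,0.0168,0,0,0,0,1],[0.0266,0.0168,0,0,0,0,1],[0.0266,0.0168,0,0,0,0,1],[0.0266,0.0168,0,0,0,0,1],[0.0162,0.0104,0,0,0,0,1],[0.01,0.0062,0,0,0,0,1],[0,0,0,0,0,0,1],[0,0,0,0,0,0,1],[0,0,0,0,0,0,1]])

```text
time_s: 29.83
ee_pos: [0.6174, 0.2254, 0.1095]
eef_rot: [-3.141, 0.0, 1.494]
force: [-0.0, -0.8, -1.0]
grip_width: 0.0217
grip_force: 15.0
```

```bash
python3 -c "
from h import *
from station import ctrl
plan(ctrl,.618,.226,.0117,-.077)
cv2.imwrite('pics/w8.png',ctrl.camera('wrist'))"
```

```text
t 29.83 ee [0.6174 0.2254 0.1095] rp [-3.141  0.   ] turnz deg 0.0 | shift mm after turn [0.7 0.5] now [0.7 0.5] z 97.8 | F [-0.  -0.8 -1. ] w 21.7 gf 15.0 q [ 0.29  0.62  1.28 -0.    1.24  0.37]
```

View pics/w8.png

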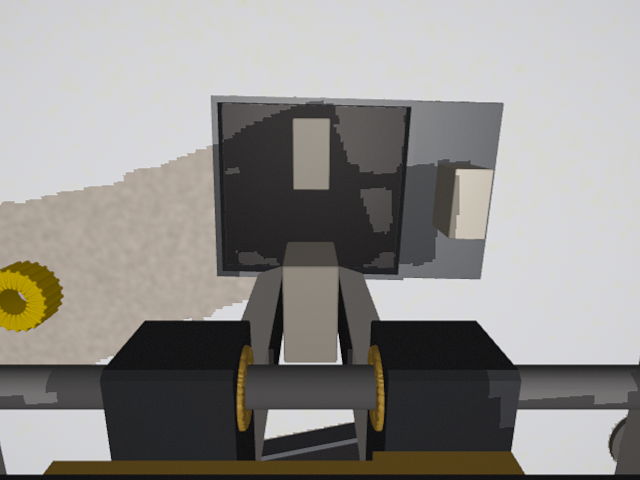

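The first block stands upright at (311,153), and the second is aligned over the free half. I'll lower it.

Emit:
play_rows(commands=[[0.0005,0,0.015,0,0,0,1],[0,0,0.025,0,0,0,1],[0,0,0.025,0,0,0,1],[0,0,0.017,0,0,0,1],[0,0,0.008,0,0,0,1],[0,0,0.004,0,0,0,1],[0,0,0.003,0,0,0,1],[0,0,0.0012,0,0,0,1],[0,0,0,0,0,0,1],[0,0,0,0,0,0,1],[0,0,0,0,0,0,1]])

```text
time_s: 30.8
ee_pos: [0.6183, 0.2267, 0.0123]
eef_rot: [3.141, -0.0, 1.494]
force: [-1.0, -0.7, -2.3]
grip_width: 0.0218
grip_force: 15.0
```

Emit:
play_rows(commands=[[0,0,0,0,0,0,0.4],[0,0,0,0,0,0,0.2],[0,0,0,0,0,0,0.1],[0,0,0,0,0,0,0.1],[0,0,0,0,0,0,0.1],[0,0,0,0,0,0,0.1],[0,0,-0.01,0,0,0,0.1],[0,0,-0.02,0,0,0,0.1],[0,0,-0.03,0,0,0,0.1],[0,0,-0.03,0,0,0,0.1],[0,0,-0.03,0,0,0,0.1],[0,0,-0.02,0,0,0,0.1],[0,0,0,0,0,0,0.1],[0,0,0,0,0,0,0.1],[0,0,0,0,0,0,0.1]])

```text
time_s: 32.05
ee_pos: [0.6175, 0.2265, 0.1509]
eef_rot: [-3.141, 0.0, 1.494]
force: [0.4, 0.1, -0.2]
grip_width: 0.0424
grip_force: 0.0
```

Emit:
play_rows(commands=[[0.01,-0.015,-0.005,0,0,0,0.1],[0.01,-0.03,-0.005,0,0,0,0.1],[0.01,-0.03,-0.005,0,0,0,0.1],[0.01,-0.03,0,0,0,0,0.1],[0.01,-0.03,0,0,0,0,0.1],[0.01,-0.03,0,0,0,0,0.1],[0.01,-0.02,0,0,0,0,0.1],[0,0,0,0,0,0,0.1],[0,0,0,0,0,0,0.1],[0,0,0,0,0,0,0.1]])

```text
time_s: 32.88
ee_pos: [0.4391, 0.3102, 0.1659]
eef_rot: [-3.141, 0.001, 1.494]
force: [0.4, -0.2, -0.3]
grip_width: 0.042
grip_force: 0.0
```

```bash
python3 -c "
import cv2
from station import ctrl
a=ctrl.camera('top')[150:305,170:440];s=ctrl.camera('side')[120:370,260:460]
a=cv2.resize(a,None,fx=1.85,fy=1.85,interpolation=3);s=cv2.resize(s,(int(200*1.5),int(250*1.5)),interpolation=3)
import numpy as np
o=np.zeros((max(a.shape[0],s.shape[0]),a.shape[1]+s.shape[1],3),np.uint8);o[:a.shape[0],:a.shape[1]]=a;o[:s.shape[0],a.shape[1]:]=s
cv2.imwrite('pics/end.png',o);print(o.shape)"
```

```text
(375, 800, 3)
```

View pics/end.png

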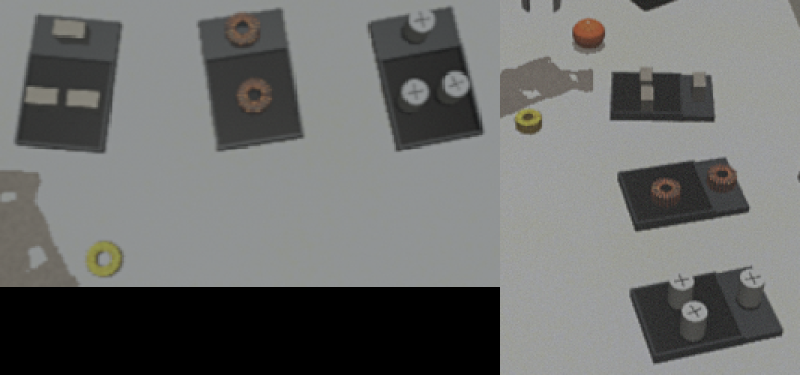

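All five components are in their matching trays: blocks and cans upright, and the ring flat. The yellow decoy and the tangerine have not been disturbed, and the gripper is clear.

```bash
python3 -c "
from station import ctrl
print(ctrl.hand_in())"
```

```text
the job is handed in; nothing more can be done
None
```

I put all five components in their matching trays, with the cans and blocks upright and the ring flat, and handed the job in at about 33 s; no verdict came back.

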